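# Fetch the culture flask from behind the bottles

## Task

The culture flask lies in the caddy behind a row of three upright containers. First move all three containers to the black side mat and stand them upright there; only then lift out the flask, keep it level, and lay it centred lengthwise in the grey cradle between its end lips. Then put each container back upright on the very seat it came from, leaving the tape roll and the timer alone.

Things in the scene. Friction and masses are not known exactly. Their poses are not given: they have to be found in the camera images.
- caddy: fixed aluminium caddy: plate 146 (x) x 140 (y) x 6 mm, origin under its centre on the table, x from front to back. Flask bay at x = +16 mm, side cheeks (26 mm high, inner faces y = +-62 mm) beside it; finger room behind it up to a back lip (x 67 to 73, 16 mm high). In front three flat grey seat discs, 42 mm across, at x = -36, y = -44, 0, +44 mm; nothing round them in front
- cradle: fixed grey cradle with two black lengthwise strips, for the flask: plate 84 (x) x 140 (y) mm, upper face 8 mm above the table, with an upright lip 6 mm thick at each y end, 18 mm above the table, 128 mm clear between the lips; long sides open. Origin under its centre on the table. The flask, 108 mm long, is centred on it along its y, neck to either end
- side_mat: the side area: fixed black rubber mat 76 (x) x 230 (y) x 3 mm, lying in front of the keyboard; origin under its centre on the table; room for three containers in a row along its y
- culture_flask: low flat white culture flask lying in the caddy bay with its y along the caddy's y; origin at the middle of its underside. Body 52 mm wide (x from -26 to +26), y from -36 to +54 mm, 25 mm high; neck and cap, 24 mm across, run on to y = -54 mm. 0.05 kg. Centre of the body at y = +9 mm
- lens_cleaner: tallest container: pale round bottle 34 mm in diameter, 94 mm high, cylindrical up to 68 mm, then shoulder and cap. Origin at the centre of its underside, z up. 0.07 kg. Stands on one of the caddy's seats
- immersion_oil: slimmest container: brown round bottle 29 mm in diameter, 72 mm high, cylindrical up to 52 mm, then shoulder and cap. Origin at the centre of its underside, z up. 0.03 kg. Stands on one of the caddy's seats
- objective_case: widest container: clear round canister 64 mm high with a black foot, 36 mm in diameter (39 mm at the foot, up to 14 mm). Origin at the centre of its underside, z up. 0.16 kg. Stands on one of the caddy's seats
- tape_roll: bystander: roll of tape lying flat behind the keyboard, 96 mm across, 25 mm high; origin at the centre of its underside
- timer: bystander: bench timer 58 x 66 x 18 mm lying behind the keyboard; origin at the centre of its underside
Mind the look-alikes: they are no part of the job. Leave any yellow look-alike of the lens_cleaner alone.

How it is judged:
By the outcome, as a careful person would: the job done as asked, in the order asked, and still so for the second after the job is handed in, with the robot touching nothing.
It also fails if it takes over 141 s, if anything falls off the work surface, if the arm or the gripper's body presses on something with over 40 N, if the wrist force passes 120 N, or if a joint passes its speed limit or range.

## Robot

A 7-joint arm with a two-finger parallel gripper is mounted at the origin on a cart in front of the work surface, level with it; the furniture and walls round the work are solid. World frame = base frame: x ahead of the robot, y to its left, z up, the work surface at z = 0. Lengths are in m, angles in rad, forces in N, time in s.
With the tool pointing down it reaches from about 0.35 to 0.9 m from the base axis. Payload 8.1 kg.
Tool frame: the origin (TCP) lies between the finger pads; the fingertips stand ahead of it and the grasp point (between the pads) is the TCP (arm.nose_length is the z of the fingertips in the tool frame, in m); z points along the fingers, y is the line along which they close (so a half turn about z gives the same grasp; the last joint's range is limited). The gripper opens to 92 mm and grips with 3 to 60 N. Pads are 19 mm wide; open, the fingers measure 130 mm over their backs; the gripper's body (75 mm by 190 mm) begins 47 mm behind the grasp point.
Start: joints at [1.061, 0.434, 0.025, 1.573, -0.012, 1.134, -0.075], TCP at [0.247, -0.574, 0.246] pointing down, gripper open.
Joint ranges: [-2.62, 2.62], [-0.44, 2.09], [-1.27, 1.32], [0.08, 2.57], [-1.32, 4.46], [0.12, 2], [-2.74, 2.74]. Speed limits (rad/s): [2.22, 2.22, 3.01, 3.01, 3.14, 3.14, 3.14].

## Interface

Orientations are given as a rotation vector (axis times angle).
In Python, from cell import sensors, optics, arm gives the robot as it stands.
- The arm moves only by the tool arm_command, never from a script. Its argument "deltas" is one flat list of numbers, 7 for each row, row after row: the turn, a rotation vector about the world's x, y, z as a fraction of full scale, then the shift along the world's x, y, z as a fraction of full scale, then the finger opening in mm, from 0 to 91.8. In form: [wx, wy, wz, dx, dy, dz, fingers, wx, wy, wz, dx, dy, dz, fingers, ...]. A call has 1 to 20 rows; each row is the pose to reach, as a shift and turn from the pose commanded when the call began; what a row does not reach only later rows make up. Full scale, the value 1, is 1 m for a shift and 90 degrees for a turn. A row lasts 1/10 s, in which the tool goes at most 50 mm and 8.59 degrees, less where a joint would pass 70% of its speed; a pose out of reach is approached as far as the arm can. A call with a number of a shift or a turn outside -1 to 1 is refused whole. A call with a gripper value outside its range is refused whole. The fingers move at their own pace and stop on an object; "force" is the grip in N (left out, the last holds). Time passes only in rows, so rows that repeat a pose let the fingers close. It gives the time, the measured TCP pose, the force, the opening and the grip force at its end, in the units of the state.
- sensors.observe(): the state, without advancing time (a new reading comes with each control period).
- optics.get_image(name): name is "scene" or "top" or "wrist"; returns the picture (384x512x3 uint8, blue, green, red); there is no depth.
- optics.calibration(name): a dict with "camera_matrix" (3x3 intrinsics, pixels), "rvec" (rotation vector, rad) and "tvec" (3), from world to camera coordinates, as OpenCV has them. Camera axes: x right, y down, z forward; pixel columns grow to the right and rows downward; lengths in m; the calibration is good to about 2 mm. A picture is of the moment at which its call begins: read the wrist's pose just before it. calibration takes no time and is no camera call; for the wrist camera it gives the pose at the moment of the call.
- arm.sign_off(): hands the job in; it is judged then, once.
The state is a dict: "clock": time; "joints": joint angles; "dq": joint speeds; "joint_efforts": joint torques, N m; "position": TCP position; "ee_rot": TCP orientation; "force": force on the tool from outside, world axes, zero at the start; "ft_torque": the same for the moment, N m; "width": opening from 0.0 (shut) to 1.0 (fully open); "gripper_force": force on a finger pad.
Only numpy, scipy, OpenCV 4.12 (cv2) and the standard library are available. Lean on these libraries where they do the work, as an engineer would, in place of code of your own. Each camera call takes 0.05 s, during which the arm holds its last target. There are 200 camera calls.

## Working session

There is one attempt and no reset: what is moved stays moved. The work goes in short steps, Python scripts to look and compute and a tool call to move; the robot and the scene stay as the last step left them, time stands still between calls to the robot, and variables do not carry over. Pictures are saved under pics/ and viewed, at most 14 in all, crops included, and the job is handed in when it is done.

Besides the shell and the picture viewer there is one more tool, called after "Request:" as name(argument=value, ...) on one line, values as JSON. arm_command: Moves the arm, as the interface text tells. Its arguments: {"type":"object","properties":{"deltas":{"type":"array","items":{"type":"number"}},"force":{"type":"number"}},"required":["deltas"]}

```bash
mkdir -p pics; python3 - <<'E'
from cell import sensors, optics, arm
import cv2
print(sensors.observe(), arm.nose_length)
for n in ("scene","top"):
    im=optics.get_image(n); cv2.imwrite(f"pics/{n}0.png",im)
    c=optics.calibration(n); print(n,c)
E
```

```text
{'clock': 0.0, 'joints': array([ 1.0613692 ,  0.43522142,  0.02499519,  1.57412381, -0.01160166,
        1.133988  , -0.07509485]), 'dq': array([-0.00051825,  0.00055979,  0.0001877 ,  0.00070102, -0.00125557,
        0.00027586,  0.00089301]), 'joint_efforts': array([-3.60805570e-04, -6.67860603e+01,  9.84772369e-01, -3.14465117e+01,
       -6.05715998e-02,  4.28675185e-02,  1.44726982e-04]), 'position': array([ 0.24705341, -0.57356236,  0.24493585]), 'ee_rot': array([-3.07535542e+00, -6.34204777e-01,  7.38064167e-04]), 'force': array([ 0.10914823,  0.50969257, -0.26843461]), 'ft_torque': array([ 0.03064906, -0.01495898, -0.04656185]), 'gripper_force': 0.0, 'width': 1.0010454239505837} 0.019
scene {'camera_matrix': array([[377.67460858,   0.        , 247.78566163],
       [  0.        , 377.67460858, 189.88790049],
       [  0.        ,   0.        ,   1.        ]]), 'rvec': array([ 0.69575668, -2.59650325,  1.20347774]), 'tvec': array([0.44604841, 0.2490077 , 0.78534155])}
top {'camera_matrix': array([[380.09444632,   0.        , 256.56720585],
       [  0.        , 380.09444632, 196.01508505],
       [  0.        ,   0.        ,   1.        ]]), 'rvec': array([ 2.16172114, -2.20297347,  0.08656123]), 'tvec': array([-0.06137144,  0.5620287 ,  1.07337095])}
```

View pics/scene0.png

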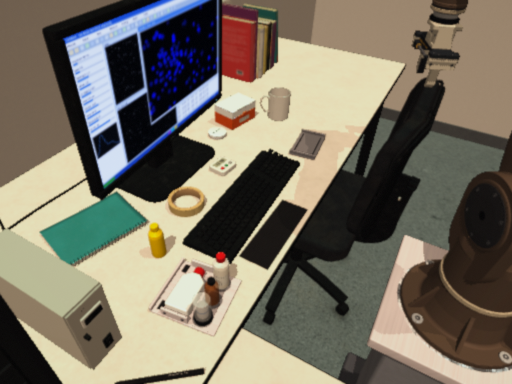

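View pics/top0.png

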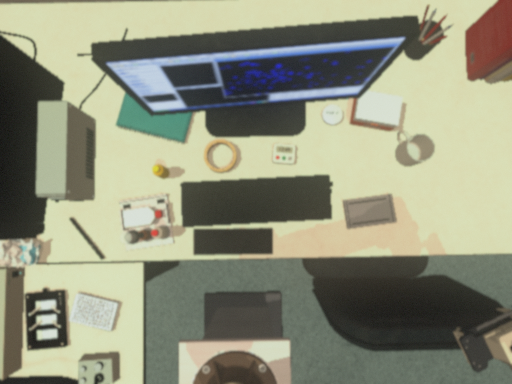

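The scene picture shows the caddy at about (195,295) with the flask and three bottles. The mat is at (275,233) and the cradle at (308,144). In the top picture the caddy is at (147,220), the mat at (233,241) and the cradle at (370,210).

Look-alikes for the lens_cleaner are the yellow bottle (scene 157,242; top 160,170), which must be left alone, and the pale bottle with a red cap in the caddy (scene 222,270), which fits the description. I'll check that in close crops.

```bash
cat > h.py <<'E'
from cell import sensors, optics, arm
import cv2, numpy as np
def back(n,uv,z,c=None):
    c=c or optics.calibration(n); K=c["camera_matrix"]; R=cv2.Rodrigues(c["rvec"])[0]; t=c["tvec"]
    d=R.T@np.linalg.inv(K)@np.array([uv[0],uv[1],1.]); o=-R.T@t
    return o+d*(z-o[2])/d[2]
def proj(n,P,c=None):
    c=c or optics.calibration(n)
    return cv2.projectPoints(np.array(P,float).reshape(-1,3),c["rvec"],c["tvec"],c["camera_matrix"],None)[0].reshape(-1,2)
E
python3 - <<'E'
from h import *
t=cv2.imread("pics/top0.png"); s=cv2.imread("pics/scene0.png")
a=cv2.resize(t[185:265,105:285],None,fx=4.4,fy=4.4,interpolation=cv2.INTER_CUBIC)
b=cv2.resize(t[185:240,335:405],None,fx=4.4,fy=4.4,interpolation=cv2.INTER_CUBIC)
c=cv2.resize(s[240:345,140:250],None,fx=2.3,fy=2.3,interpolation=cv2.INTER_CUBIC)
o=np.zeros((352+246,800,3),np.uint8); o[:352,:792]=a; o[352:352+241,:308]=b[:241]; o[352:352+241,400:653]=c[:241]
cv2.imwrite("pics/crop0.png",o)
for n,p,z in [("caddy",(147,220),.006),("mat",(233,241),.003),("cradle",(370,210),.008)]: print(n,back("top",p,z))
print(optics.calibration("wrist"))
E
```

```text
caddy [0.49806019 0.24793253 0.006     ]
mat [ 0.4325011  -0.00110601  0.003     ]
cradle [ 0.51480078 -0.40133528  0.008     ]
{'camera_matrix': array([[310.71520785,   0.        , 257.91063841],
       [  0.        , 310.71520785, 189.32722885],
       [  0.        ,   0.        ,   1.        ]]), 'rvec': array([-2.44255348,  1.60939397,  0.20445967]), 'tvec': array([-0.624075  , -0.03030803,  0.38901781])}
```

View pics/crop0.png

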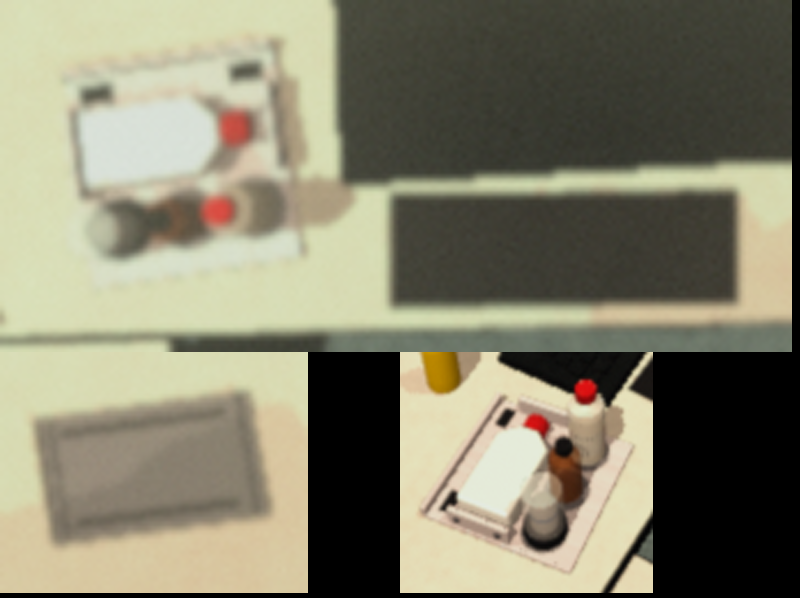

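The crops confirm the seats. The pale lens_cleaner with its red cap is on the right (y=-44), the brown oil in the middle and the clear case on the left (y=+44). The yellow bottle stands outside the caddy. I'll get coarse poses from the corners next.

```bash
python3 - <<'E'
from h import *
def f(ps,off,z):
    P=np.array([back("top",(p[0]/4.4+off[0]-.4,p[1]/4.4+off[1]-.4),zz)[:2] for p,zz in zip(ps,z)])
    c=P.mean(0); ey=(P[0]-P[1]+P[3]-P[2]); ex=(P[0]-P[3]+P[1]-P[2])
    print(P.round(4).tolist(),c.round(4),"yaw from y",np.degrees(np.arctan2(-ey[0],ey[1])),"from x",np.degrees(np.arctan2(ex[1],ex[0])),"size",np.linalg.norm(ex)/2,np.linalg.norm(ey)/2)
print("caddy");f([(66,72),(278,42),(303,255),(95,290)],(105,185),[.016,.016,.006,.006])
print("mat");f([(392,197),(735,192),(737,302),(392,304)],(105,185),[.003]*4)
print("cradle");f([(35,68),(247,40),(270,158),(57,191)],(335,185),[.018]*4)
c=optics.calibration("wrist");R=cv2.Rodrigues(c["rvec"])[0]
s=sensors.observe();Rt=cv2.Rodrigues(s["ee_rot"])[0];o=-R.T@c["tvec"]
print("cam in tool",Rt.T@(o-s["position"]),"axes",(Rt.T@R.T).round(3).tolist())
E
```

```text
caddy
[[0.5543, 0.3245], [0.5715, 0.1851], [0.4314, 0.1711], [0.4112, 0.3078]] [0.4921 0.2471] yaw from y 7.721742675507021 from x 6.198626053465893 size 0.14247986434373575 0.13926861757856876
mat
[[0.4683, 0.1128], [0.4673, -0.1141], [0.3951, -0.1139], [0.3981, 0.1133]] [ 0.4322 -0.0005] yaw from y -0.5058272186398098 from x -0.28115924142795023 size 0.07118663806660719 0.22706207935211212
cradle
[[0.5447, -0.3202], [0.5605, -0.4603], [0.4828, -0.4718], [0.4639, -0.3317]] [ 0.513 -0.396] yaw from y 7.053318902867503 from x 8.219056171473405 size 0.08003414298645004 0.14119385001927348
cam in tool [ 0.06665314 -0.00028703 -0.13876182] axes [[-0.001, -0.969, -0.249], [1.0, -0.001, 0.0], [-0.001, -0.249, 0.969]]
```

Request:
arm_command(deltas=[0,0,0.2,0.08,0.14,0.025,91,0,0,0.4,0.15,0.28,0.025,91,0,0,0.6,0.2,0.42,0.025,91,0,0,0.82,0.243,0.844,0.025,91,0,0,0.82,0.243,0.844,0.025,91,0,0,0.82,0.243,0.844,0.025,91,0,0,0.82,0.243,0.844,0.025,91,0,0,0.82,0.243,0.844,0.025,91,0,0,0.82,0.243,0.844,0.025,91,0,0,0.82,0.243,0.844,0.025,91,0,0,0.82,0.243,0.844,0.025,91,0,0,0.82,0.243,0.844,0.025,91,0,0,0.82,0.243,0.844,0.025,91,0,0,0.82,0.243,0.844,0.025,91,0,0,0.82,0.243,0.844,0.025,91,0,0,0.82,0.243,0.844,0.025,91,0,0,0.82,0.243,0.844,0.025,91,0,0,0.82,0.243,0.844,0.025,91,0,0,0.82,0.243,0.844,0.025,91,0,0,0.82,0.243,0.844,0.025,91], force=10)

```text
clock: 2.1
position: [0.4899, 0.2704, 0.2701]
ee_rot: [-2.077, -2.356, 0.002]
force: [-0.6, -0.8, 0.5]
width: 0.989
gripper_force: 0.0
```

Request:
arm_command(deltas=[0,0,0,0,0,0,91,0,0,0,0,0,0,91,0,0,0,0,0,0,91])

```text
clock: 2.4
position: [0.4905, 0.2688, 0.2709]
ee_rot: [2.081, 2.352, -0.0]
force: [0.8, 0.0, 0.4]
width: 0.993
gripper_force: 0.0
```

```bash
python3 - <<'E'
from h import *
s=sensors.observe();print(s["position"],s["ee_rot"],s["joints"].round(2),s["clock"])
c=optics.calibration("wrist"); np.save("c1.npy",c)
im=optics.get_image("wrist");cv2.imwrite("pics/w1raw.png",im)
cv2.imwrite("pics/w1.png",cv2.resize(im,(800,600),interpolation=cv2.INTER_CUBIC))
E
```

```text
[0.4905119  0.26875704 0.27088401] [ 2.08114122e+00  2.35243610e+00 -2.43084963e-04] [-0.09  0.39 -0.69  1.66  0.27  1.19 -0.73] 2.4
```

View pics/w1.png

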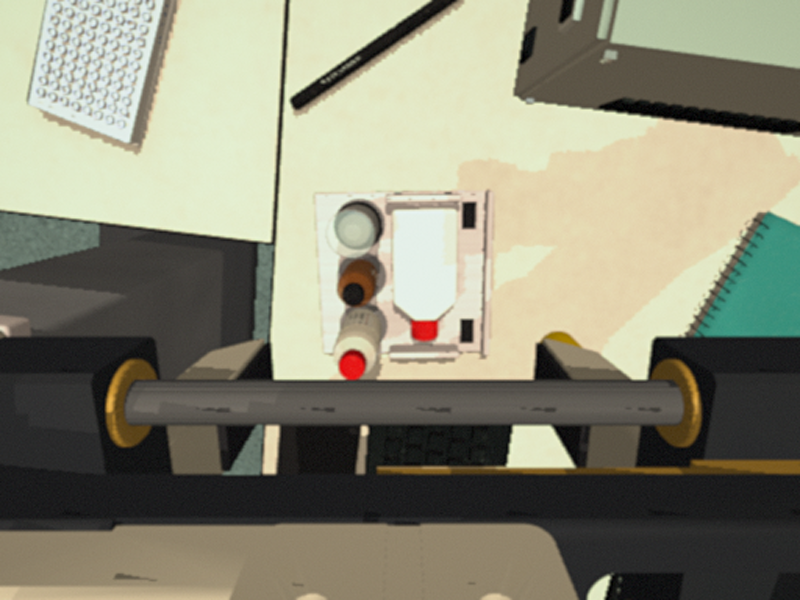

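The wrist picture shows the caddy at (405,275) with the case at (357,225), the oil at (354,290) and the lens cleaner's cap at (352,365). I'll work out poses from these and compare them with the caddy geometry.

```bash
python3 - <<'E'
from h import *
c=np.load("c1.npy",allow_pickle=True).item()
b=lambda u,v,z: back("wrist",(u*.64-.2,v*.64-.2),z,c)[:2]
pts={"FL":(316,193,.006),"FR":(325,354,.006),"BL":(492,191,.016),"BR":(487,357,.016),"lens":(352,365,.1),"oil":(352,293,.078),"case":(357,221,.07),
"flBL":(457,207,.031),"flFL":(391,208,.031),"flFR":(394,300,.031),"flBR":(457,300,.031),"cap":(425,330,.018+.012)}
P={k:b(*v) for k,v in pts.items()}
for k,v in P.items(): print(k,v.round(4))
L={"FL":(-.073,.07),"FR":(-.073,-.07),"BL":(.073,.07),"BR":(.073,-.07),"lens":(-.036,-.044),"oil":(-.036,0),"case":(-.036,.044)}
from scipy.optimize import least_squares
def fit(keys):
    A=np.array([L[k] for k in keys]);B=np.array([P[k] for k in keys])
    def r(q):
        C,S=np.cos(q[2]),np.sin(q[2]);return ((A@np.array([[C,S],[-S,C]])+q[:2])-B).ravel()
    q=least_squares(r,[.49,.247,.13]);print(q.x.round(4),np.degrees(q.x[2]).round(2),(q.fun.reshape(-1,2)*1000).round(1).tolist());return q.x
fit(list(L)[:4]);fit(list(L)[4:]);q=fit(list(L))
C,S=np.cos(q[2]),np.sin(q[2])
for n,l in {**L,"flask":(.016,0),"flgrasp":(.016,.006)}.items(): print(n,(q[:2]+np.array([[C,-S],[S,C]])@l).round(4))
E
```

```text
FL [0.414  0.3094]
FR [0.4325 0.171 ]
BL [0.5541 0.3284]
BR [0.5731 0.1892]
lens [0.4631 0.2035]
oil [0.4566 0.2482]
case [0.4546 0.2979]
flBL [0.5267 0.3136]
flFL [0.4764 0.3067]
flFR [0.4872 0.2342]
flBR [0.5376 0.2403]
cap [0.5154 0.2117]
[0.4934 0.2495 0.1332] 7.63 [[-2.2, -0.2], [-2.2, -0.6], [2.4, 0.2], [2.0, 0.6]]
[0.494  0.2531 0.0905] 5.18 [[-1.1, 2.6], [1.5, 1.6], [-0.4, -4.2]]
[0.4936 0.2516 0.1227] 7.03 [[-1.4, 2.7], [-2.8, 2.1], [3.4, 1.5], [1.5, 1.8], [0.1, 0.0], [1.3, -1.1], [-2.1, -7.1]]
FL [0.4126 0.3121]
FR [0.4297 0.1731]
BL [0.5575 0.33  ]
BR [0.5746 0.191 ]
lens [0.4633 0.2035]
oil [0.4579 0.2471]
case [0.4525 0.2908]
flask [0.5095 0.2535]
flgrasp [0.5088 0.2595]
```

Request:
arm_command(deltas=[0,0,0.007,-0.0265,-0.068,-0.08,80,0,0,0.007,-0.0265,-0.068,-0.08,80,0,0,0.007,-0.0265,-0.068,-0.08,80,0,0,0.007,-0.0265,-0.068,-0.12,80,0,0,0.007,-0.0265,-0.068,-0.15,80,0,0,0.007,-0.0265,-0.068,-0.18,80,0,0,0.007,-0.0265,-0.068,-0.207,80,0,0,0.007,-0.0265,-0.068,-0.207,80,0,0,0.007,-0.0265,-0.068,-0.207,80,0,0,0.007,-0.0265,-0.068,-0.207,25,0,0,0.007,-0.0265,-0.068,-0.207,25,0,0,0.007,-0.0265,-0.068,-0.207,25,0,0,0.007,-0.0265,-0.068,-0.207,25,0,0,0.007,-0.0265,-0.068,-0.207,25,0,0,0.007,-0.0265,-0.068,-0.207,25,0,0,0.007,-0.0265,-0.068,-0.207,25,0,0,0.007,-0.0265,-0.068,-0.207,25], force=12)

```text
clock: 4.15
position: [0.4637, 0.202, 0.0637]
ee_rot: [2.067, 2.366, -0.0]
force: [-1.3, 0.0, 1.6]
width: 0.366
gripper_force: 12.0
```

Request:
arm_command(deltas=[0,0,0,0,0,0.03,25,0,0,0,0,0,0.07,25,0,0,0,0,-0.02,0.1,25,0,0,0,-0.01,-0.06,0.1,25,0,0,0,-0.015,-0.1,0.1,25,0,0,0,-0.02,-0.145,0.1,25,0,0,0,-0.025,-0.19,0.1,25,0,0,0,-0.03,-0.235,0.1,25,0,0,0,-0.031,-0.265,0.1,25,0,0,0,-0.031,-0.277,0.09,25,0,0,0,-0.031,-0.277,0.05,25,0,0,0,-0.031,-0.277,0.02,25,0,0,0,-0.031,-0.277,0.005,25,0,0,0,-0.031,-0.277,-0.0025,25,0,0,0,-0.031,-0.277,-0.0025,25,0,0,0,-0.031,-0.277,-0.0025,25,0,0,0,-0.031,-0.277,-0.0025,60,0,0,0,-0.031,-0.277,-0.0025,60,0,0,0,-0.031,-0.277,-0.0025,60,0,0,0,-0.031,-0.277,-0.0025,60])

```text
clock: 6.15
position: [0.433, -0.0751, 0.0615]
ee_rot: [2.066, 2.366, 0.0]
force: [-0.8, -0.5, -0.7]
width: 0.64
gripper_force: 0.0
```

Request:
arm_command(deltas=[0,0,0,0,0,0.04,60,0,0,0,0,0,0.08,60,0,0,0,0.0255,0.3205,0.1,60,0,0,0,0.0255,0.3205,0.1,60,0,0,0,0.0255,0.3205,0.1,60,0,0,0,0.0255,0.3205,0.1,60,0,0,0,0.0255,0.3205,0.1,60,0,0,0,0.0255,0.3205,0.1,60,0,0,0,0.0255,0.3205,0.1,60,0,0,0,0.0255,0.3205,0.1,60,0,0,0,0.0255,0.3205,0.06,60,0,0,0,0.0255,0.3205,0.02,60,0,0,0,0.0255,0.3205,-0.0085,60,0,0,0,0.0255,0.3205,-0.0085,60,0,0,0,0.0255,0.3205,-0.0085,60,0,0,0,0.0255,0.3205,-0.0085,20,0,0,0,0.0255,0.3205,-0.0085,20,0,0,0,0.0255,0.3205,-0.0085,20,0,0,0,0.0255,0.3205,-0.0085,20,0,0,0,0.0255,0.3205,-0.0085,20])

```text
clock: 8.15
position: [0.4583, 0.2454, 0.0528]
ee_rot: [2.067, 2.366, 0.0]
force: [0.2, -0.4, 1.4]
width: 0.316
gripper_force: 12.0
```

```bash
python3 - <<'E'
from h import *
s=sensors.observe();print(s["position"],s["width"]*92,s["gripper_force"])
im=optics.get_image("scene");a=im[200:340,130:330]
w=optics.get_image("wrist");cv2.imwrite("pics/w2raw.png",w)
o=np.zeros((600,800,3),np.uint8);o[:280,:400]=cv2.resize(a,(400,280));o[280:,:427]=cv2.resize(w,(427,320))
cv2.imwrite("pics/s2.png",o)
E
```

```text
[0.45832843 0.24540812 0.05281353] 29.04413717855591 11.99319988489151
```

View pics/s2.png

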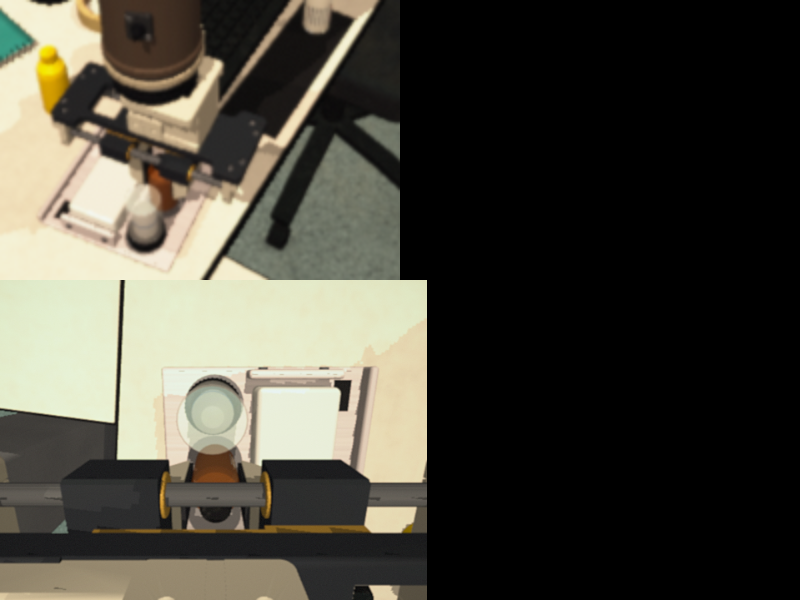

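The oil is gripped (29 mm) at about (215,470), and the lens cleaner stands upright on the mat at (318,15).

Request:
arm_command(deltas=[0,0,0,0,0,0.04,20,0,0,0,0,0,0.08,20,0,0,0,0,0,0.1,20,0,0,0,-0.005,-0.04,0.1,20,0,0,0,-0.01,-0.085,0.1,20,0,0,0,-0.015,-0.13,0.1,20,0,0,0,-0.02,-0.175,0.1,20,0,0,0,-0.025,-0.215,0.1,20,0,0,0,-0.0255,-0.235,0.1,20,0,0,0,-0.0255,-0.2455,0.09,20,0,0,0,-0.0255,-0.2455,0.05,20,0,0,0,-0.0255,-0.2455,0.02,20,0,0,0,-0.0255,-0.2455,0.005,20,0,0,0,-0.0255,-0.2455,-0.002,20,0,0,0,-0.0255,-0.2455,-0.002,20,0,0,0,-0.0255,-0.2455,-0.002,20,0,0,0,-0.0255,-0.2455,-0.002,55,0,0,0,-0.0255,-0.2455,-0.002,55,0,0,0,-0.0255,-0.2455,-0.002,55,0,0,0,-0.0255,-0.2455,-0.002,55])

```text
clock: 10.25
position: [0.433, -0.0001, 0.051]
ee_rot: [2.067, 2.366, 0.001]
force: [0.0, -0.5, 0.2]
width: 0.581
gripper_force: 0.0
```

Request:
arm_command(deltas=[0,0,0,0,0,0.04,60,0,0,0,0,0,0.08,60,0,0,0,0.019,0.29,0.1,60,0,0,0,0.019,0.29,0.1,60,0,0,0,0.019,0.29,0.1,60,0,0,0,0.019,0.29,0.1,60,0,0,0,0.019,0.29,0.1,60,0,0,0,0.019,0.29,0.1,60,0,0,0,0.019,0.29,0.1,60,0,0,0,0.019,0.29,0.07,60,0,0,0,0.019,0.29,0.03,60,0,0,0,0.019,0.29,0.003,60,0,0,0,0.019,0.29,0.003,60,0,0,0,0.019,0.29,0.003,60,0,0,0,0.019,0.29,0.003,25,0,0,0,0.019,0.29,0.003,25,0,0,0,0.019,0.29,0.003,25,0,0,0,0.019,0.29,0.003,25,0,0,0,0.019,0.29,0.003,25,0,0,0,0.019,0.29,0.003,25], force=20)

```text
clock: 12.25
position: [0.4519, 0.29, 0.054]
ee_rot: [2.066, 2.366, 0.0]
force: [-0.9, -1.5, 4.7]
width: 0.376
gripper_force: 20.0
```

Request:
arm_command(deltas=[0,0,0,0,0,0.02,25,0,0,0,0,0,0.04,25,0,0,0,0,0,0.04,25])

```text
clock: 12.55
position: [0.4527, 0.291, 0.0957]
ee_rot: [2.066, 2.366, 0.005]
force: [0.6, 0.4, -1.6]
width: 0.378
gripper_force: 20.0
```

```bash
python3 - <<'E'
from h import *
s=sensors.observe();print(s["position"],s["width"]*92,s["gripper_force"],s["force"])
im=optics.get_image("scene");a=im[200:340,130:330]
w=optics.get_image("wrist")
o=np.zeros((600,600,3),np.uint8);o[:280,:400]=cv2.resize(a,(400,280));o[280:,:427]=cv2.resize(w,(427,320))
cv2.imwrite("pics/s3.png",o)
E
```

```text
[0.45272438 0.2910491  0.09568588] 34.81327266738448 19.995642965077423 [ 0.58893862  0.43387892 -1.64637341]
```

View pics/s3.png

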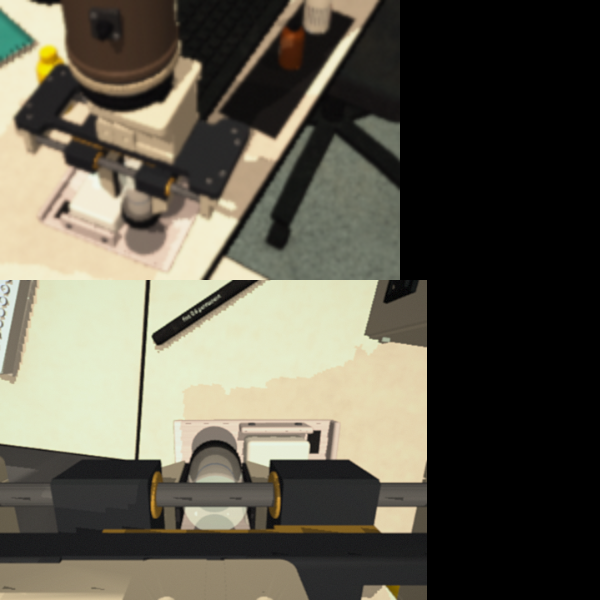

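The case is held clear of its seat, and the oil and lens cleaner stand on the mat (oil at 290,45).

Request:
arm_command(deltas=[0,0,0,0,0,0.04,25,0,0,0,0,-0.02,0.06,25,0,0,0,-0.005,-0.06,0.06,25,0,0,0,-0.01,-0.1,0.06,25,0,0,0,-0.015,-0.145,0.06,25,0,0,0,-0.019,-0.185,0.06,25,0,0,0,-0.019,-0.21,0.05,25,0,0,0,-0.019,-0.215,0.02,25,0,0,0,-0.019,-0.215,-0.01,25,0,0,0,-0.019,-0.215,-0.03,25,0,0,0,-0.019,-0.215,-0.042,25,0,0,0,-0.019,-0.215,-0.042,25,0,0,0,-0.019,-0.215,-0.042,25,0,0,0,-0.019,-0.215,-0.042,60,0,0,0,-0.019,-0.215,-0.042,60,0,0,0,-0.019,-0.215,-0.042,60,0,0,0,-0.019,-0.215,-0.042,60,0,0,0,-0.019,-0.215,0.0,60,0,0,0,-0.019,-0.215,0.04,60,0,0,0,-0.019,-0.215,0.04,60])

```text
clock: 14.65
position: [0.4353, 0.0761, 0.1379]
ee_rot: [2.064, 2.363, 0.009]
force: [0.4, 0.6, -0.3]
width: 0.655
gripper_force: 0.0
```

Request:
arm_command(deltas=[0,0,0,0,0,0.066,64,0,0,0,0.0725,0.195,0.066,64,0,0,0,0.0725,0.195,0.066,64,0,0,0,0.0725,0.195,0.066,64,0,0,0,0.0725,0.195,0.066,64,0,0,0,0.0725,0.195,0.066,64,0,0,0,0.0725,0.195,0.066,64,0,0,0,0.0725,0.195,0.066,64,0,0,0,0.0725,0.195,0.066,64])

```text
clock: 15.55
position: [0.5051, 0.2678, 0.1994]
ee_rot: [2.068, 2.364, -0.002]
force: [-0.1, -0.7, -0.2]
width: 0.696
gripper_force: 0.0
```

```bash
python3 - <<'E'
from h import *
s=sensors.observe();print(s["position"],s["ee_rot"],s["width"]*92,s["gripper_force"])
c=optics.calibration("wrist"); np.save("c4.npy",c)
w=optics.get_image("wrist");cv2.imwrite("pics/w4raw.png",w)
im=optics.get_image("scene")
o=np.zeros((600,800,3),np.uint8);o[:480,:640]=cv2.resize(w,(640,480),interpolation=cv2.INTER_CUBIC)[:480];o[480:,:160]=im[170:290,200:360]
cv2.imwrite("pics/s4.png",o)
print("yellow",back("top",(160,170),.05))
E
```

```text
[0.50514068 0.26784757 0.19936372] [ 2.06826369  2.3635834  -0.00248749] 64.07665849943133 0.0
yellow [0.63734262 0.19914121 0.05      ]
```

View pics/s4.png

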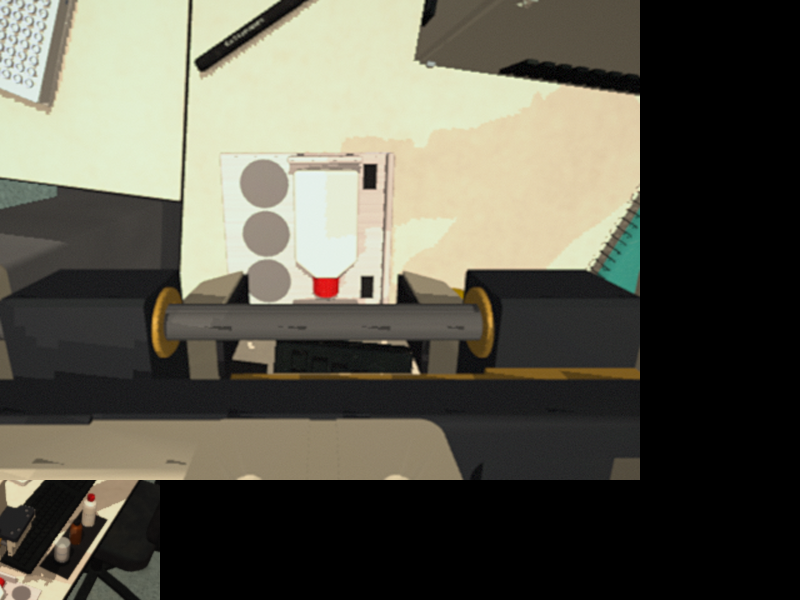

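All three containers stand upright on the mat (bottom inset). In the wrist view the empty seat discs are at (265,184), (267,234) and (269,280), and the flask body spans columns 294–357.

```bash
python3 - <<'E'
from h import *
c=np.load("c4.npy",allow_pickle=True).item()
b=lambda u,v,z: back("wrist",(u*.8-.1,v*.8-.1),z,c)[:2]
S=np.array([b(265,184,.0065),b(267,234,.0065),b(269,280.5,.0065)]);print(S.round(4),np.diff(S,axis=0))
F={"FL":(294,170,.031),"BL":(357.5,170,.031),"FR":(295.5,260,.031),"BR":(357,260,.031),"FLcap":(325,298,.018)}
for k,v in F.items(): print(k,b(*v).round(4))
t=optics.get_image("top");cv2.imwrite("pics/top4raw.png",t)
q=np.array([.4934,.2495]);a=np.radians(7.63);R=np.array([[np.cos(a),-np.sin(a)],[np.sin(a),np.cos(a)]])
for l in [(-.036,.044),(-.036,0),(-.036,-.044),(.016,0),(.016,.006)]: print(l,(q+R@l).round(4))
E
```

```text
[[0.4528 0.2888]
 [0.4587 0.2453]
 [0.4647 0.2021]] [[ 0.00590427 -0.04351582]
 [ 0.00598041 -0.04313109]]
FL [0.4775 0.306 ]
BL [0.5267 0.3125]
FR [0.4871 0.2328]
BR [0.5376 0.2395]
FLcap [0.5166 0.1968]
(-0.036, 0.044) [0.4519 0.2883]
(-0.036, 0) [0.4577 0.2447]
(-0.036, -0.044) [0.4636 0.2011]
(0.016, 0) [0.5093 0.2516]
(0.016, 0.006) [0.5085 0.2576]
```

Request:
arm_command(deltas=[0,0,0,0.0035,-0.011,0,64,0,0,0,0.0035,-0.011,-0.04,64,0,0,0,0.0035,-0.011,-0.08,64,0,0,0,0.0035,-0.011,-0.12,64,0,0,0,0.0035,-0.011,-0.145,64,0,0,0,0.0035,-0.011,-0.1635,64,0,0,0,0.0035,-0.011,-0.1635,64,0,0,0,0.0035,-0.011,-0.1635,64,0,0,0,0.0035,-0.011,-0.1635,45,0,0,0,0.0035,-0.011,-0.1635,45,0,0,0,0.0035,-0.011,-0.1635,45,0,0,0,0.0035,-0.011,-0.1635,45,0,0,0,0.0035,-0.011,-0.1635,45], force=15)

```text
clock: 17.0
position: [0.5096, 0.2592, 0.0375]
ee_rot: [2.066, 2.365, 0.003]
force: [-0.4, -0.6, 7.4]
width: 0.558
gripper_force: 15.1
```

Request:
arm_command(deltas=[0,0,0,0,0,0.02,45,0,0,0,0,0,0.05,45,0,0,0,0,0,0.09,45,0,0,0,0,0,0.12,45,0,0,0,0,0,0.12,45,0,0,0,0,0,0.12,45])

```text
clock: 17.6
position: [0.5091, 0.2589, 0.1569]
ee_rot: [2.066, 2.365, 0.002]
force: [0.3, 0.9, -0.8]
width: 0.556
gripper_force: 15.0
```

```bash
python3 - <<'E'
from h import *
s=sensors.observe();print(s["position"],s["ee_rot"],s["width"]*92,s["gripper_force"])
c=optics.calibration("wrist"); np.save("c5.npy",c)
w=optics.get_image("wrist");im=optics.get_image("scene")
o=np.zeros((600,640,3),np.uint8);o[:360,:480]=cv2.resize(w,(480,360),interpolation=cv2.INTER_CUBIC);o[360:600,:400]=cv2.resize(im[220:340,130:330],(400,240))
cv2.imwrite("pics/s5.png",o)
t=cv2.imread("pics/top4raw.png")[185:240,335:405]
E
```

```text
[0.50906177 0.25891572 0.1569223 ] [2.06616910e+00 2.36509288e+00 2.08827739e-03] 51.13957998197062 14.96137869078666
```

View pics/s5.png

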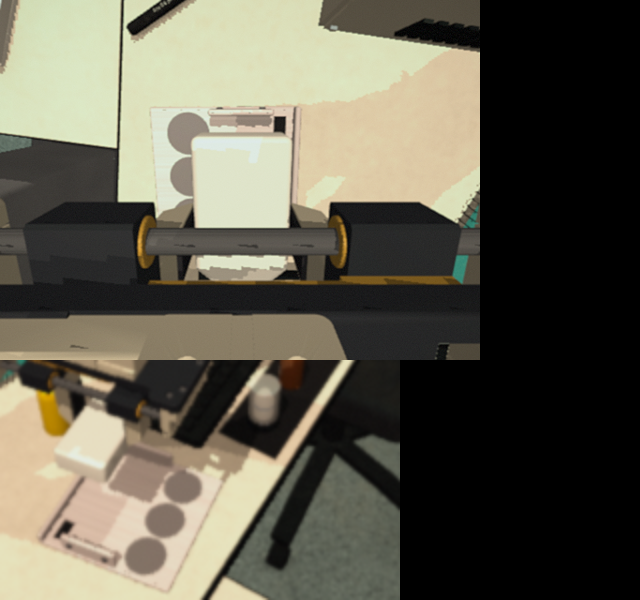

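The flask is held level at (242,190) in the wrist view. All three seats and the bay are empty. I'll carry it towards the cradle and look there.

Request:
arm_command(deltas=[0,0,0,0,-0.02,0.03,45,0,0,0,0.002,-0.06,0.06,45,0,0,0,0.003,-0.1,0.093,45,0,0,0,0.004,-0.145,0.093,45,0,0,0,0.005,-0.19,0.093,45,0,0,0,0.006,-0.235,0.093,45,0,0,0,0.007,-0.28,0.093,45,0,0,0,0.008,-0.325,0.093,45,0,0,0,0.009,-0.37,0.093,45,0,0,0,0.01,-0.415,0.093,45,0,0,0,0.011,-0.46,0.093,45,0,0,0,0.012,-0.505,0.093,45,0,0,0,0.013,-0.55,0.093,45,0,0,0,0.014,-0.595,0.093,45,0,0,0,0.015,-0.64,0.093,45,0,0,0,0.016,-0.685,0.093,45,0,0,0,0.017,-0.725,0.093,45,0,0,0,0.018,-0.75,0.093,45,0,0,0,0.018,-0.759,0.093,45,0,0,0,0.018,-0.759,0.093,45], force=18)

```text
clock: 19.7
position: [0.526, -0.5006, 0.2472]
ee_rot: [-2.067, -2.363, 0.0]
force: [0.2, -0.7, -1.0]
width: 0.557
gripper_force: 18.0
```

Request:
arm_command(deltas=[0,0,0,0,0,0,45,0,0,0,0,0,0,45])

```text
clock: 19.9
position: [0.5276, -0.4979, 0.2493]
ee_rot: [-2.063, -2.369, -0.001]
force: [0.2, 0.4, -0.3]
width: 0.558
gripper_force: 18.0
```

```bash
python3 - <<'E'
from h import *
s=sensors.observe();print(s["position"],s["ee_rot"],s["width"]*92,s["joints"].round(2))
c=optics.calibration("wrist"); np.save("c6.npy",c)
w=optics.get_image("wrist")
cv2.imwrite("pics/w6.png",cv2.resize(w,(800,600),interpolation=cv2.INTER_CUBIC))
E
```

```text
[ 0.52756438 -0.49787586  0.24934864] [-2.06327576e+00 -2.36851018e+00 -1.16469444e-03] 51.37893412966987 [ 0.97  0.66 -0.54  1.24  0.33  1.32  0.59]
```

View pics/w6.png

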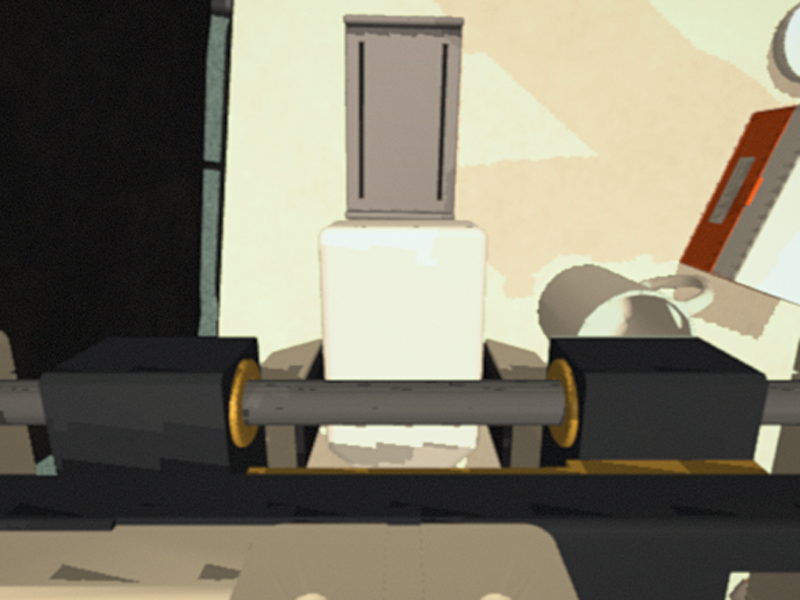

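The cradle spans (345,17) to (454,219) in the wrist view, and the flask is still level in the grip with its far edge at row 225. The mug stands clear at (635,320).

```bash
python3 - <<'E'
from h import *
c=np.load("c6.npy",allow_pickle=True).item()
b=lambda u,v,z: back("wrist",(u*.64-.2,v*.64-.2),z,c)[:2]
P=np.array([b(345,17,.018),b(463,19,.018),b(346,218,.018),b(454,220,.018)])
print(P.round(4)); 
print("centre",P.mean(0),"size y",np.linalg.norm(P[0]-P[2]),np.linalg.norm(P[1]-P[3]),"x",np.linalg.norm(P[0]-P[1]),np.linalg.norm(P[2]-P[3]))
e=P[0]+P[1]-P[2]-P[3];print("yaw",np.degrees(np.arctan2(-e[0],e[1])));f=P[1]-P[0]+P[3]-P[2];print(np.degrees(np.arctan2(f[1],f[0])))
p=sensors.observe();R=cv2.Rodrigues(p["ee_rot"])[0]
print("tool yaw",np.degrees(np.arctan2(R[1,1],R[0,1])))
E
```

```text
[[ 0.4649 -0.3353]
 [ 0.5453 -0.3256]
 [ 0.4802 -0.4712]
 [ 0.5613 -0.4616]]
centre [ 0.512913  -0.3984414] size y 0.13676912263433647 0.13701169986225326 x 0.08101058148224374 0.08169567434325212
yaw 6.562531076242647
6.842647200715709
tool yaw 7.866828630362118
```

Request:
arm_command(deltas=[0,0,-0.008,-0.014,0.04,0,45,0,0,-0.008,-0.014,0.08,-0.01,45,0,0,-0.008,-0.014,0.107,-0.04,45,0,0,-0.008,-0.014,0.107,-0.08,45,0,0,-0.008,-0.014,0.107,-0.12,45,0,0,-0.008,-0.014,0.107,-0.15,45,0,0,-0.008,-0.014,0.107,-0.18,45,0,0,-0.008,-0.014,0.107,-0.18,45,0,0,-0.008,-0.014,0.107,-0.18,45,0,0,-0.008,-0.014,0.107,-0.18,45])

```text
clock: 20.95
position: [0.5141, -0.3932, 0.0715]
ee_rot: [2.079, 2.351, 0.001]
force: [-0.3, 0.2, -0.1]
width: 0.558
gripper_force: 18.0
```

Request:
arm_command(deltas=[0,0,0,-0.001,0,-0.012,45,0,0,0,-0.001,0,-0.022,45,0,0,0,-0.001,0,-0.028,45,0,0,0,-0.001,0,-0.0315,45,0,0,0,-0.001,0,-0.0315,45,0,0,0,-0.001,0,-0.0315,45,0,0,0,-0.001,0,-0.0315,45])

```text
clock: 21.65
position: [0.5112, -0.3932, 0.038]
ee_rot: [-2.081, -2.352, 0.001]
force: [-3.3, 0.4, 8.5]
width: 0.562
gripper_force: 18.0
```

```bash
python3 - <<'E'
from h import *
s=sensors.observe();print(s["position"],s["force"],s["width"]*92)
w=optics.get_image("wrist");im=optics.get_image("scene")
o=np.zeros((600,640,3),np.uint8);o[:360,:480]=cv2.resize(w,(480,360),interpolation=cv2.INTER_CUBIC);o[360:600,:400]=cv2.resize(im[90:210,230:430],(400,240))
cv2.imwrite("pics/s7.png",o)
E
```

```text
[ 0.51117946 -0.39315764  0.0380205 ] [-3.30489273  0.40920522  8.50698067] 51.73092662617682
```

View pics/s7.png

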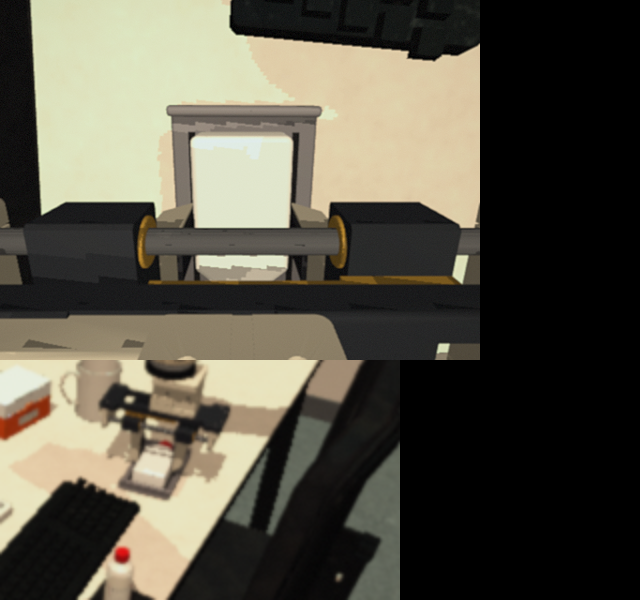

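The flask rests on the cradle plate. Its end is at row 136 with the lip's inner edge at row 116, a gap of about 9 mm against an ideal 10 mm. I'll release it.

Request:
arm_command(deltas=[0,0,0,0,0,0.001,52,0,0,0,0,0,0.001,56,0,0,0,0,0,0.001,64,0,0,0,0,0,0.001,64,0,0,0,0,0,0.001,64,0,0,0,0,0,0.03,64,0,0,0,0,0,0.07,64,0,0,0,0,0,0.12,64,0,0,0,0,0.02,0.16,64,0,0,0,0,0.03,0.16,64,0,0,0,0,0.03,0.16,64,0,0,0,0,0.03,0.16,64])

```text
clock: 22.95
position: [0.511, -0.3632, 0.1967]
ee_rot: [-2.08, -2.352, 0.001]
force: [-1.0, -0.6, -0.5]
width: 0.698
gripper_force: 0.0
```

```bash
python3 - <<'E'
from h import *
s=sensors.observe();print(s["position"],s["ee_rot"])
c=optics.calibration("wrist"); np.save("c8.npy",c)
w=optics.get_image("wrist");t=optics.get_image("top")
o=np.zeros((600,800,3),np.uint8);o[:384,:512]=w;o[384:600,:720]=cv2.resize(t[185:257,180:420],(720,216),interpolation=cv2.INTER_CUBIC)
cv2.imwrite("pics/s8.png",o)
E
```

```text
[ 0.51099917 -0.36323022  0.19667091] [-2.08032917e+00 -2.35225185e+00  1.47111184e-03]
```

View pics/s8.png

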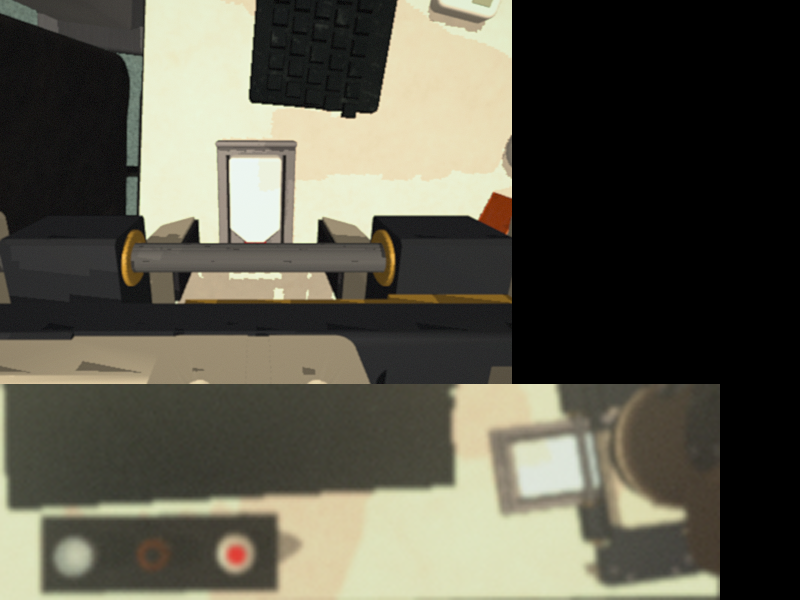

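The flask lies in the cradle within its lips (wrist view 256,200). On the mat, the case (73,557), the oil (153,555) and the lens cleaner (236,553) all stand upright. I'll put the containers back now, case first.

Request:
arm_command(deltas=[0,0,0.008,-0.079,0.438,-0.038,64,0,0,0.008,-0.079,0.438,-0.038,64,0,0,0.008,-0.079,0.438,-0.038,64,0,0,0.008,-0.079,0.438,-0.038,64,0,0,0.008,-0.079,0.438,-0.038,64,0,0,0.008,-0.079,0.438,-0.038,64,0,0,0.008,-0.079,0.438,-0.038,64,0,0,0.008,-0.079,0.438,-0.038,64,0,0,0.008,-0.079,0.438,-0.038,64,0,0,0.008,-0.079,0.438,-0.038,64,0,0,0.008,-0.079,0.438,-0.038,64,0,0,0.008,-0.079,0.438,-0.08,64,0,0,0.008,-0.079,0.438,-0.12,64,0,0,0.008,-0.079,0.438,-0.146,64,0,0,0.008,-0.079,0.438,-0.146,64,0,0,0.008,-0.079,0.438,-0.146,64,0,0,0.008,-0.079,0.438,-0.146,25,0,0,0.008,-0.079,0.438,-0.146,25,0,0,0.008,-0.079,0.438,-0.146,25,0,0,0.008,-0.079,0.438,-0.146,25], force=20)

```text
clock: 25.05
position: [0.4332, 0.0749, 0.0524]
ee_rot: [2.066, 2.365, 0.001]
force: [-0.1, 0.2, 0.3]
width: 0.396
gripper_force: 0.0
```

Request:
arm_command(deltas=[0,0,0,0,0,0,25,0,0,0,0,0,0,25])

```text
clock: 25.25
position: [0.4332, 0.075, 0.0522]
ee_rot: [2.066, 2.365, 0.001]
force: [-0.2, -0.8, 7.3]
width: 0.375
gripper_force: 20.0
```

Request:
arm_command(deltas=[0,0,0,0,0,0.03,25,0,0,0,0,0,0.06,25,0,0,0,0.004,0.04,0.08,25,0,0,0,0.008,0.085,0.08,25,0,0,0,0.012,0.13,0.08,25,0,0,0,0.016,0.17,0.08,25,0,0,0,0.019,0.2,0.08,25,0,0,0,0.019,0.2145,0.07,25,0,0,0,0.019,0.2145,0.04,25,0,0,0,0.019,0.2145,0.02,25,0,0,0,0.019,0.2145,0.01,25,0,0,0,0.019,0.2145,0.004,25,0,0,0,0.019,0.2145,0.004,25,0,0,0,0.019,0.2145,0.004,25,0,0,0,0.019,0.2145,0.004,55,0,0,0,0.019,0.2145,0.004,55,0,0,0,0.019,0.2145,0.004,55,0,0,0,0.019,0.2145,0.004,55,0,0,0,0.019,0.2145,0.04,55,0,0,0,0.019,0.2145,0.08,55])

```text
clock: 27.25
position: [0.4508, 0.2888, 0.1316]
ee_rot: [-2.065, -2.366, 0.005]
force: [0.6, 0.5, 0.6]
width: 0.601
gripper_force: 0.0
```

Request:
arm_command(deltas=[0,0,0,-0.005,-0.03,0.03,60,0,0,0,-0.019,-0.2895,0.03,60,0,0,0,-0.019,-0.2895,0.03,60,0,0,0,-0.019,-0.2895,0.03,60,0,0,0,-0.019,-0.2895,0.03,60,0,0,0,-0.019,-0.2895,0.03,60,0,0,0,-0.019,-0.2895,0.03,60,0,0,0,-0.019,-0.2895,0.03,60,0,0,0,-0.019,-0.2895,-0.01,60,0,0,0,-0.019,-0.2895,-0.05,60,0,0,0,-0.019,-0.2895,-0.081,60,0,0,0,-0.019,-0.2895,-0.081,60,0,0,0,-0.019,-0.2895,-0.081,60,0,0,0,-0.019,-0.2895,-0.081,20,0,0,0,-0.019,-0.2895,-0.081,20,0,0,0,-0.019,-0.2895,-0.081,20,0,0,0,-0.019,-0.2895,-0.081,20,0,0,0,-0.019,-0.2895,-0.081,20,0,0,0,-0.019,-0.2895,-0.081,20], force=12)

```text
clock: 29.15
position: [0.4331, -0.0001, 0.0511]
ee_rot: [2.066, 2.365, 0.001]
force: [-0.4, -0.8, 6.5]
width: 0.309
gripper_force: 12.0
```

Request:
arm_command(deltas=[0,0,0,0,0,0.04,20,0,0,0,0,0,0.08,20,0,0,0,0.004,0.04,0.09,20,0,0,0,0.009,0.085,0.09,20,0,0,0,0.014,0.13,0.09,20,0,0,0,0.019,0.175,0.09,20,0,0,0,0.024,0.215,0.09,20,0,0,0,0.0255,0.24,0.09,20,0,0,0,0.0255,0.2455,0.07,20,0,0,0,0.0255,0.2455,0.04,20,0,0,0,0.0255,0.2455,0.015,20,0,0,0,0.0255,0.2455,0.004,20,0,0,0,0.0255,0.2455,0.004,20,0,0,0,0.0255,0.2455,0.004,20,0,0,0,0.0255,0.2455,0.004,50,0,0,0,0.0255,0.2455,0.004,50,0,0,0,0.0255,0.2455,0.004,50,0,0,0,0.0255,0.2455,0.004,50,0,0,0,0.0255,0.2455,0.04,50,0,0,0,0.0255,0.2455,0.08,50])

```text
clock: 31.15
position: [0.4573, 0.2449, 0.1307]
ee_rot: [-2.065, -2.366, 0.005]
force: [0.6, -0.1, 0.6]
width: 0.544
gripper_force: 0.0
```

Request:
arm_command(deltas=[0,0,0,-0.005,-0.03,0.04,64,0,0,0,-0.0255,-0.3205,0.04,64,0,0,0,-0.0255,-0.3205,0.04,64,0,0,0,-0.0255,-0.3205,0.04,64,0,0,0,-0.0255,-0.3205,0.04,64,0,0,0,-0.0255,-0.3205,0.04,64,0,0,0,-0.0255,-0.3205,0.04,64,0,0,0,-0.0255,-0.3205,0.04,64,0,0,0,-0.0255,-0.3205,0.04,64,0,0,0,-0.0255,-0.3205,0.0,64,0,0,0,-0.0255,-0.3205,-0.04,64,0,0,0,-0.0255,-0.3205,-0.0695,64,0,0,0,-0.0255,-0.3205,-0.0695,64,0,0,0,-0.0255,-0.3205,-0.0695,64,0,0,0,-0.0255,-0.3205,-0.0695,25,0,0,0,-0.0255,-0.3205,-0.0695,25,0,0,0,-0.0255,-0.3205,-0.0695,25,0,0,0,-0.0255,-0.3205,-0.0695,25,0,0,0,-0.0255,-0.3205,-0.0695,25,0,0,0,-0.0255,-0.3205,-0.0695,25])

```text
clock: 33.15
position: [0.4331, -0.0752, 0.0617]
ee_rot: [2.066, 2.365, 0.0]
force: [-0.5, 0.1, 6.7]
width: 0.365
gripper_force: 12.0
```

Request:
arm_command(deltas=[0,0,0,0,0,0.04,25,0,0,0,0,0.02,0.08,25,0,0,0,0.004,0.06,0.09,25,0,0,0,0.009,0.105,0.09,25,0,0,0,0.014,0.15,0.09,25,0,0,0,0.019,0.195,0.09,25,0,0,0,0.026,0.235,0.09,25,0,0,0,0.031,0.265,0.09,25,0,0,0,0.031,0.277,0.07,25,0,0,0,0.031,0.277,0.04,25,0,0,0,0.031,0.277,0.015,25,0,0,0,0.031,0.277,0.004,25,0,0,0,0.031,0.277,0.004,25,0,0,0,0.031,0.277,0.004,25,0,0,0,0.031,0.277,0.004,55,0,0,0,0.031,0.277,0.004,55,0,0,0,0.031,0.277,0.004,55,0,0,0,0.031,0.277,0.004,55,0,0,0,0.031,0.277,0.04,55,0,0,0,0.031,0.277,0.08,55])

```text
clock: 35.15
position: [0.4627, 0.2015, 0.1412]
ee_rot: [-2.065, -2.365, 0.004]
force: [0.2, 0.4, 0.6]
width: 0.6
gripper_force: 0.0
```

Request:
arm_command(deltas=[0,0,0,0,0,0.04,60,0,0,0,-0.02,0,0.08,60,0,0,0,-0.06,-0.15,0.1,60,0,0,0,-0.06,-0.15,0.1,60,0,0,0,-0.06,-0.15,0.1,60,0,0,0,-0.06,-0.15,0.1,60,0,0,0,-0.06,-0.15,0.1,60])

```text
clock: 35.85
position: [0.4037, 0.0503, 0.2416]
ee_rot: [2.071, 2.361, -0.0]
force: [-0.4, 0.1, 0.3]
width: 0.651
gripper_force: 0.0
```

```bash
python3 - <<'E'
from h import *
print(sensors.observe()["position"])
t=optics.get_image("top");s=optics.get_image("scene")
o=np.zeros((600,800,3),np.uint8)
o[:300,:400]=cv2.resize(t[185:260,90:190],(400,300),interpolation=cv2.INTER_CUBIC)
o[:300,400:]=cv2.resize(t[175:250,325:425],(400,300),interpolation=cv2.INTER_CUBIC)
o[300:,:400]=cv2.resize(s[240:345,130:270],(400,300),interpolation=cv2.INTER_CUBIC)
o[300:,400:]=cv2.resize(s[110:215,220:360],(400,300),interpolation=cv2.INTER_CUBIC)
cv2.imwrite("pics/s9.png",o)
E
```

```text
[0.40369919 0.05033221 0.24160127]
```

View pics/s9.png

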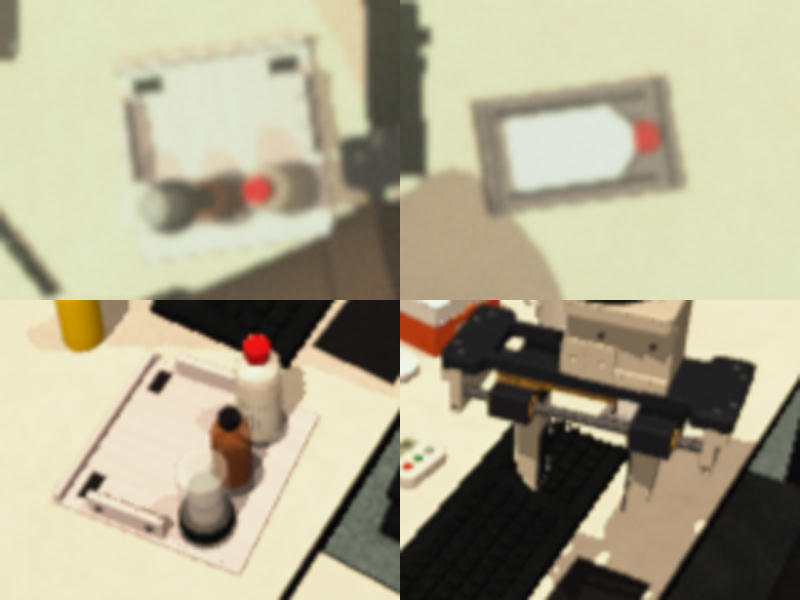

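The containers stand upright on their own seats, and the flask is in the cradle (top right crop). I'll check numerically how well it is centred.

```bash
python3 - <<'E'
from h import *
b=lambda u,v,z: back("top",((u-400)/4+325-.4,v/4+175-.4),z)[:2]
lipL=(b(471,103,.018)+b(490,215,.018))/2; lipR=(b(665,77,.018)+b(685,185,.018))/2
c=(lipL+lipR)/2; e=(lipL-lipR);L=np.linalg.norm(e);e/=L
print("cradle",c,L)
end=(b(502,118,.031)+b(511,192,.031))/2; cap=b(661,136,.022)
print("end along",(end-c)@e,"cap along",(cap-c)@e,"len",(end-cap)@e)
n=np.array([e[1],-e[0]]);print("lateral",((end-c)@n))
E
```

```text
cradle [ 0.51216774 -0.39549477] 0.14215793786217054
end along 0.05534110050052923 cap along -0.059051622165218344 len 0.11439272266574757
lateral 0.0001632794842010233
```

```bash
python3 -c "
from cell import arm
print(arm.sign_off())"
```

```text
the job is handed in; nothing more can be done
None
```

The job is handed in at about 36 s on the robot clock: the flask lies level in the cradle, centred to about 2 mm, all three containers are back upright on their own seats, and the tape roll, timer and yellow bottle were not touched.

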